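Log a sample and its culture dish by pointing

ROBOT

A 6-joint arm with a two-finger parallel gripper is mounted at the origin on a cart in front of the work surface, level with it; the furniture and walls round the work are solid. World frame = base frame: x ahead of the robot, y to its left, z up, the work surface at z = 0. Lengths are in m, angles in rad, forces in N, time in s.
With the tool pointing down it reaches from about 0.275 to 0.875 m from the base axis. Payload 12.5 kg.
Tool frame: the origin (TCP) lies at the very end of the fingers, on their centre line; the grasp point (between the pads) lies 19 mm behind it; z points along the fingers, y is the line along which they close (so a half turn about z gives the same grasp; the last joint's range is limited). The gripper opens to 85 mm and grips with 20 to 120 N. Pads are 22 mm wide; open, the fingers measure 114 mm over their backs; the gripper's body (76 mm by 85 mm) begins 54 mm behind the grasp point. The pads swing forward as they close: fully open they stand 13 mm farther back than shut.
Start: joints at [-0.085, 0.351, 1.652, -0, 1.139, -0.085], TCP at [0.55, 0, 0.196] pointing down, gripper open.
Joint ranges: [-2.75, 2.75], [-0.79, 2.1], [0.01, 2.65], [-1.57, 4.71], [0.07, 3.14], [-2.87, 2.87]. Speed limits (rad/s): [2.22, 2.22, 2.79, 3.14, 3.14, 3.14].

INTERFACE

Orientations are given as [roll, pitch, yaw] about the fixed x, y, z axes, in that order (R = Rz(yaw) Ry(pitch) Rx(roll)).
In Python, from station import observe, camera, camera_model, sign_off gives the robot as it stands.
- The arm moves only by the shell command python3 -m handwheel 'ROWS' [FORCE]. ROWS is JSON, a list of rows, each a list of 3 entries, a list of its own where there are three numbers: the opening, from -1 (shut) to 1 (fully open), so that 0 is half open, then the shift along the tool's x, y, z in m, then the turn about the tool's z in degrees. A call has 1 to 8 rows; each row shifts and turns the commanded pose from where the row before left it, along the tool's axes as they then stand; what a row does not reach is not made up. A row lasts 1/10 s, in which the tool goes at most 50 mm and 8.59 degrees, less where a joint would pass 70% of its speed; a pose out of reach is approached as far as the arm can. A call with a gripper value outside its range is refused whole. The fingers move at their own pace and stop on an object; FORCE is the grip in N (left out, the last holds). Time passes only in rows, so rows that do not move let the fingers close. It gives the time, the measured TCP pose, the force, the opening and the grip force at its end, in the units of the state.
- observe(): the state, without advancing time (a new reading comes with each control period).
- camera(name): name is "scene" or "side" or "wrist"; returns the picture (420x560x3 uint8, red, green, blue); there is no depth.
- camera_model(name): a dict with "fx", "fy", "cx", "cy" (pixels), "xyz" and "orientation" of the camera in the world. Camera axes: x right, y down, z forward; pixel columns grow to the right and rows downward; lengths in m; the calibration is good to about 2 mm. A picture is of the moment at which its call begins: read the wrist's pose just before it. camera_model takes no time and is no camera call; for the wrist camera it gives the pose at the moment of the call.
- sign_off(): hands the job in; it is judged then, once.
The state is a dict: "time_s": time; "qpos": joint angles; "joint_velocities": joint speeds; "joint_torque": joint torques, N m; "eef_pos": TCP position; "tool_rot": TCP orientation; "contact_force": force on the tool from outside, world axes, zero at the start; "torque": the same for the moment, N m; "opening": finger opening in m; "gripper_force": force on a finger pad.
Only numpy, scipy, OpenCV 4.12 (cv2) and the standard library are available. Lean on these libraries where they do the work, as an engineer would, in place of code of your own. Each camera call takes 0.05 s, during which the arm holds its last target. There are 200 camera calls.

TASK

Show the bench camera which sample goes on which culture dish: with the fingertips, point down at the sample cup with the yellow lid, staying two to three centimetres above the middle of its lid for about two seconds, then point in the same way, as long and as close, at the middle of the culture dish with the pinkish-brown filling. Then save the pair: press the green button on the small grey box right down and let it come up again. Do not touch or move any cup, dish, bottle or the green tube rack, and rise well clear between the steps so that the fingertips never come close over another cup or the other dish.

Things in the scene. Friction and masses are not known exactly. Their poses are not given: they have to be found in the camera images.
- cup_yellow: Screw-lid sample cup with a yellow lid and a whitish body, 56 mm across, 58 mm high, standing loose. Origin: centre of its underside (lid top 58 mm above it), z up. The first thing to point at.
- cup_red: Screw-lid sample cup with a red lid and a whitish body, 56 mm across, 58 mm high, standing loose. Origin: centre of its underside (lid top 58 mm above it), z up. Not to be pointed at.
- cup_blue: Screw-lid sample cup with a blue lid and a whitish body, 56 mm across, 58 mm high, standing loose. Origin: centre of its underside (lid top 58 mm above it), z up. Not to be pointed at.
- dish_pink: Round flat culture dish with its clear lid on, filled with pinkish-brown agar, 94 mm across, 16 mm high, lying loose. Origin: centre of its underside (lid top 16 mm above it), z up. The second thing to point at.
- dish_cream: Round flat culture dish with its clear lid on, filled with pale cream agar, 94 mm across, 16 mm high, lying loose. Origin: centre of its underside (lid top 16 mm above it), z up. Not to be pointed at.
- log_box: Grey logging box, 84 x 84 mm, 30 mm high, fixed to the bench, with a round green push button in a black collar on the middle of its top. Origin: centre of its underside.
- log_button_top (a point): Centre of the top face of the green push button, 36 mm across, 52 mm above the bench when up; it is pressed straight down.
- log_button (a joint): Travel of the green button in m: 0 up, 0.006 fully down. It springs back; fully down takes about 5 N.
- bottle_amber: Bystander: brown reagent bottle with black cap, 74 mm across, 160 mm high, at the back right. Origin: centre of its underside.
- bottle_white: Bystander: white bottle with a green band, 62 mm across, 146 mm high, at the right. Origin: centre of its underside.
- tube_rack: Bystander: green rack of small tubes, 62 x 130 mm, 43 mm high, at the right. Origin: centre of its underside.

How it is judged:
On the way, in this order (a step that is already met when the one before it is completed fails the run):
1. the fingertips dwell just above the middle of the yellow lid (horizontal distance between the grasp point and cup_yellow below 0.025 m and z of the grasp point in the frame of cup_yellow between 0.08 and 0.133 m), for 1.6 s.
2. the fingertips dwell just above the middle of the dish with the pinkish-brown filling (horizontal distance between the grasp point and dish_pink below 0.032 m and z of the grasp point in the frame of dish_pink between 0.038 and 0.091 m), for 1.6 s.
3. the green button is pressed down (value of joint log_button above 0.0045 m), for 0.05 s.
At the end, for the whole second after the job is handed in: The button is up again (under 1 mm), and all cups, dishes and bystanders stand upright within 10 mm of where they stood. For each pointing the gripper's grasp point stayed 1.6 s within 25 mm (cup) or 32 mm (dish) of the middle, 22 to 75 mm above the lid top (the fingertips reach about 19 mm lower) (value of joint log_button below 0.001 m and distance of each of cup_red, cup_yellow, cup_blue, dish_pink, dish_cream, bottle_amber, bottle_white, tube_rack from where it was at the start of the episode below 0.01 m and angle between each of cup_red, cup_yellow, cup_blue, dish_pink, dish_cream, bottle_amber, bottle_white, tube_rack's own z axis and vertical below 0.1 rad); the robot touches nothing.
It fails at once if a cup or dish is touched by the robot (contact force between any of cup_red, cup_yellow, cup_blue, dish_pink, dish_cream and the fingers above 0.3 N or contact force between any of cup_red, cup_yellow, cup_blue, dish_pink, dish_cream and the arm above 0.3 N).
It fails at once if a cup, dish or bystander is moved or lifted more than 10 mm (distance of any of cup_red, cup_yellow, cup_blue, dish_pink, dish_cream, bottle_amber, bottle_white, tube_rack from where it was at the start of the episode above 0.01 m).
It fails at once if a bystander is touched by the robot (contact force between any of bottle_amber, bottle_white, tube_rack and the fingers above 0.5 N or contact force between any of bottle_amber, bottle_white, tube_rack and the arm above 0.5 N).
It fails at once if the fingers come close over a wrong cup or the wrong dish, as if pointing at it (grasp point less than 60 mm above the middle of its lid) ((horizontal distance between the grasp point and cup_red below 0.022 m and z of the grasp point in the frame of cup_red below 0.118 m) or (horizontal distance between the grasp point and cup_blue below 0.022 m and z of the grasp point in the frame of cup_blue below 0.118 m) or (horizontal distance between the grasp point and dish_cream below 0.03 m and z of the grasp point in the frame of dish_cream below 0.076 m)).
It also fails if it takes over 58 s, if anything falls off the work surface, if the arm or the gripper's body presses on something with over 40 N, if the wrist force passes 120 N, or if a joint passes its speed limit or range.

## Working session

There is one attempt and no reset: what is moved stays moved. The work goes in short steps, Python scripts to look and compute and a shell command to move; the robot and the scene stay as the last step left them, time stands still between calls to the robot, and variables do not carry over. Pictures are saved under pics/ and viewed, at most 10 in all, crops included, and the job is handed in when it is done.

```bash
mkdir -p pics; python3 - <<'E'
from station import observe,camera,camera_model
import cv2,numpy as np
s=observe();print(s['time_s'],s['eef_pos'],s['tool_rot'],s['opening'])
for n in ['scene','side']:
    m=camera_model(n);print(n,m)
    cv2.imwrite(f'pics/{n}0.png',camera(n)[:,:,::-1])
E
```

```text
0.0 [5.49630932e-01 5.74162574e-05 1.95760470e-01] [-3.14043622e+00 -1.14479837e-04  1.57078012e+00] 0.0855967752564484
scene {'fx': 479.48562502402876, 'fy': 479.48562502402876, 'cx': 286.708425333271, 'cy': 201.61949902626478, 'xyz': array([-0.16410193, -0.81354504,  0.69412372]), 'orientation': array([-2.11979392,  0.02492621, -0.78453881])}
side {'fx': 393.4200667973391, 'fy': 393.4200667973391, 'cx': 278.64707550169453, 'cy': 213.31105653538384, 'xyz': array([ 0.51107689, -0.8813271 ,  0.65236374]), 'orientation': array([-2.20101732, -0.01081805, -0.04705593])}
```

View pics/scene0.png

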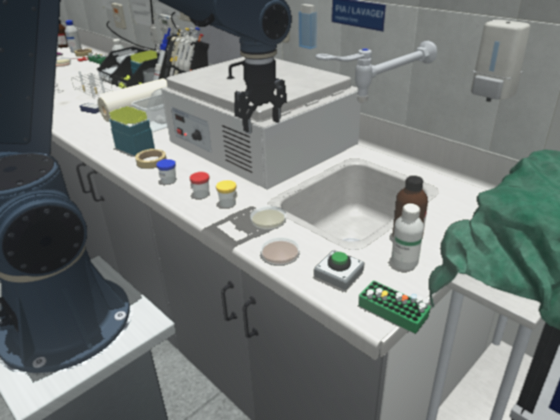

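View pics/side0.png

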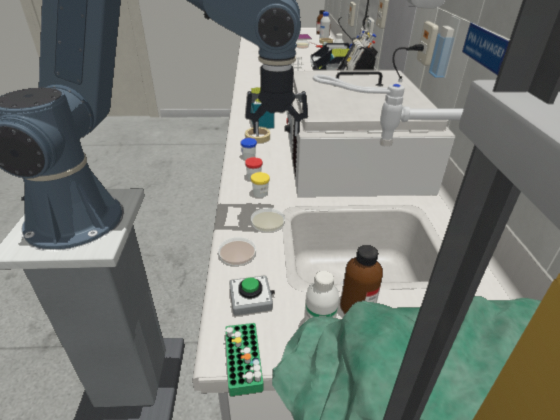

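The scene camera shows the yellow lid at about (227,187), red (200,178), blue (167,164), the pink dish (280,252), the cream dish (267,217) and the button (340,261). The side camera shows yellow at (261,179), pink (237,252), cream (268,220) and the button (250,286). I'll triangulate these, segmenting by colour where I can.

```bash
cat > h.py <<'E'
import numpy as np,cv2
from scipy.spatial.transform import Rotation as R
from station import camera_model
def ray(m,p):
    d=R.from_euler('xyz',m['orientation']).as_matrix()@[(p[0]-m['cx'])/m['fx'],(p[1]-m['cy'])/m['fy'],1]
    return m['xyz'],d/np.linalg.norm(d)
def tri(obs):
    A=0;b=0
    for m,p in obs:
        o,d=ray(m,p);P=np.eye(3)-np.outer(d,d);A=A+P;b=b+P@o
    X=np.linalg.solve(A,b)
    return X,max(np.linalg.norm((np.eye(3)-np.outer(*[ray(m,p)[1]]*2))@(X-m['xyz'])) for m,p in obs)
def atz(m,p,z):
    o,d=ray(m,p);return o+d*(z-o[2])/d[2]
def blob(img,seed,tol=18,r=45):
    """floodfill region round seed; returns bbox centre, size"""
    k=np.zeros((img.shape[0]+2,img.shape[1]+2),np.uint8)
    lab=cv2.cvtColor(img,cv2.COLOR_BGR2LAB)
    cv2.floodFill(lab[:,:,:].copy(),k,seed,0,(tol*2,tol//2,tol//2),(tol*2,tol//2,tol//2),4|cv2.FLOODFILL_FIXED_RANGE|cv2.FLOODFILL_MASK_ONLY|(255<<8))
    x,y,w,h=cv2.boundingRect(k[1:-1,1:-1]);return (x+(w-1)/2,y+(h-1)/2),(w,h)
E
python3 - <<'E'
from h import *
S,D=camera_model('scene'),camera_model('side')
a,b=cv2.imread('pics/scene0.png'),cv2.imread('pics/side0.png')
for n,p,q,z in [('yellow',(227,186),(261,179),.058),('red',(200,177),(254,162),.058),('blue',(167,164),(249,142),.058),('pink',(280,252),(237,252),.016),('cream',(267,217),(268,220),.016),('button',(340,258),(250,284),.052)]:
    for t in (14,24):
        P,ps=blob(a,p,t);Q,qs=blob(b,q,t);X,e=tri([(S,P),(D,Q)])
        print(n,P,ps,Q,qs,X.round(3),round(e,4),atz(S,P,z)[:2].round(3),atz(D,Q,z)[:2].round(3))
f=lambda i,r:cv2.resize(i[r[1]:r[3],r[0]:r[2]],None,fx=4,fy=4,interpolation=cv2.INTER_CUBIC)
v=np.hstack([f(a,(150,150,250,290)),f(b,(210,130,310,270))])[:600];cv2.imwrite('pics/crop.png',v)
E
```

```text
yellow (225.5, 185.0) (18, 9) (259.5, 177.0) (18, 9) [0.508 0.118 0.057] 0.0006 [0.508 0.117] [0.508 0.115]
yellow (226.0, 185.5) (19, 10) (259.5, 177.0) (18, 11) [0.508 0.116 0.057] 0.0002 [0.507 0.114] [0.508 0.115]
red (199.0, 176.5) (17, 8) (253.5, 161.5) (16, 8) [0.49  0.214 0.056] 0.0002 [0.488 0.211] [0.49  0.209]
red (199.0, 177.0) (17, 9) (253.5, 162.5) (16, 10) [0.49  0.214 0.053] 0.0011 [0.486 0.208] [0.49  0.203]
blue (165.5, 163.0) (16, 7) (248.5, 141.5) (14, 6) [0.472 0.358 0.055] 0.0006 [0.47  0.354] [0.473 0.351]
blue (165.5, 163.5) (18, 8) (248.0, 142.0) (15, 7) [0.471 0.355 0.055] 0.0008 [0.469 0.351] [0.471 0.347]
pink (279.0, 252.0) (41, 27) (236.5, 252.0) (40, 29) [ 0.449 -0.15   0.003] 0.0004 [ 0.437 -0.162] [ 0.45  -0.165]
pink (285.0, 193.0) (467, 307) (231.5, 209.5) (464, 420) [ 0.448 -0.182  0.167] 0.0103 [0.637 0.019] [0.429 0.012]
cream (268.0, 217.0) (35, 17) (316.5, 209.0) (272, 345) [ 0.692  0.167 -0.129] 0.0245 [ 0.521 -0.035] [0.666 0.007]
cream (273.0, 196.5) (443, 300) (271.5, 209.5) (384, 420) [ 0.539 -0.042  0.063] 0.0088 [0.601 0.03 ] [0.54  0.008]
button (339.0, 256.5) (15, 8) (249.5, 283.5) (16, 12) [ 0.484 -0.302  0.05 ] 0.0009 [ 0.483 -0.302] [ 0.484 -0.305]
button (339.0, 256.5) (15, 10) (250.0, 283.5) (17, 12) [ 0.485 -0.301  0.049] 0.0008 [ 0.483 -0.302] [ 0.485 -0.305]
```

View pics/crop.png

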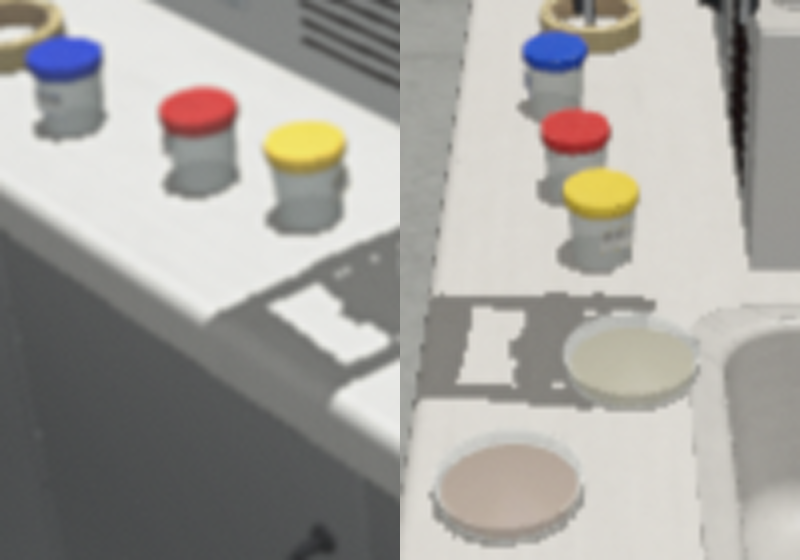

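Yellow lid (0.508, 0.117, 0.057) and button (0.484, −0.302, 0.050) agree with the stated heights. The pink dish is at about (0.445, −0.155). First I'll shut the fingers and move above the yellow cup at a safe height. Tool x is world +y, tool y is world +x and tool z is down.

```bash
python3 -m handwheel '[[-1,[0.0195,-0.007,0],0],[-1,[0.0195,-0.007,0],0],[-1,[0.0195,-0.007,0],0],[-1,[0.0195,-0.007,0],0],[-1,[0.0195,-0.007,0],0],[-1,[0.0195,-0.007,0],0],[-1,[0,0,0],0],[-1,[0,0,0],0]]' 30
python3 - <<'E'
from h import *
from station import camera,observe
m=camera_model('wrist');i=camera('wrist')[:,:,::-1].copy();print(m['xyz'],observe()['eef_pos'],observe()['opening'])
for p in [(.508,.117,.058),(.445,-.155,.016)]:
    c=R.from_euler('xyz',m['orientation']).as_matrix().T@(np.array(p)-m['xyz']);u=(m['fx']*c[0]/c[2]+m['cx'],m['fy']*c[1]/c[2]+m['cy']);print(u,c[2],m['fx'])
cv2.imwrite('pics/w1.png',i)
E
```

```text
time_s: 0.9
eef_pos: [0.508, 0.117, 0.1961]
tool_rot: [-3.141, 0.0, 1.572]
contact_force: [0.2, -0.6, -0.3]
opening: -0.0001
gripper_force: 0.0
[0.50922068 0.19074789 0.37370725] [0.50809652 0.11660702 0.19615992] -7.054064762636259e-06
(np.float64(278.8937200968332), np.float64(180.3185283433231)) 0.3234946965893594 357.66218216803264
(np.float64(228.30904793364044), np.float64(386.9226091410254)) 0.4429184778709617 357.66218216803264
```

View pics/w1.png

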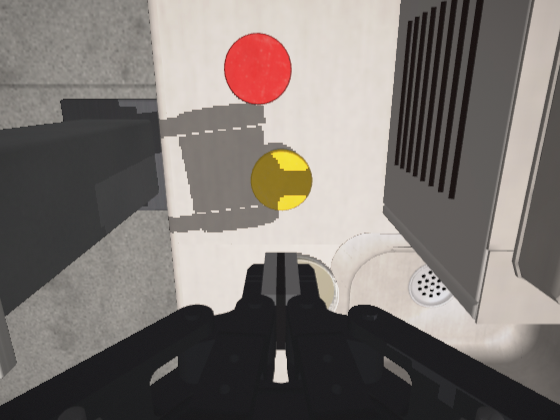

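The wrist view shows the yellow lid centred at (281,180). I predicted (279,180), so the estimate is right to about 2 mm. I'll descend 112 mm, hold there, then rise.

```bash
python3 -m handwheel '[[-1,[0,0.002,0.016],0],[-1,[0,0,0.016],0],[-1,[0,0,0.016],0],[-1,[0,0,0.016],0],[-1,[0,0,0.016],0],[-1,[0,0,0.016],0],[-1,[0,0,0.016],0],[-1,[0,0,0],0]]'
for i in 1 2; do python3 -m handwheel '[[-1,[0,0,0],0],[-1,[0,0,0],0],[-1,[0,0,0],0],[-1,[0,0,0],0],[-1,[0,0,0],0],[-1,[0,0,0],0],[-1,[0,0,0],0],[-1,[0,0,0],0]]'; done
python3 - <<'E'
from station import camera
import cv2
cv2.imwrite('pics/s2.png',cv2.resize(camera('side')[110:250,200:340,::-1],None,fx=4,fy=4))
E
```

```text
time_s: 1.75
eef_pos: [0.5091, 0.1161, 0.0826]
tool_rot: [-3.138, 0.001, 1.57]
contact_force: [-1.3, -0.1, -0.0]
opening: 0.0002
gripper_force: 0.0
time_s: 2.55
eef_pos: [0.51, 0.1171, 0.0843]
tool_rot: [-3.142, 0.0, 1.571]
contact_force: [0.1, -0.5, 0.1]
opening: -0.0003
gripper_force: 0.0
time_s: 3.35
eef_pos: [0.51, 0.117, 0.0843]
tool_rot: [3.142, -0.0, 1.571]
contact_force: [0.5, -0.5, 0.2]
opening: -0.0002
gripper_force: 0.0
```

View pics/s2.png

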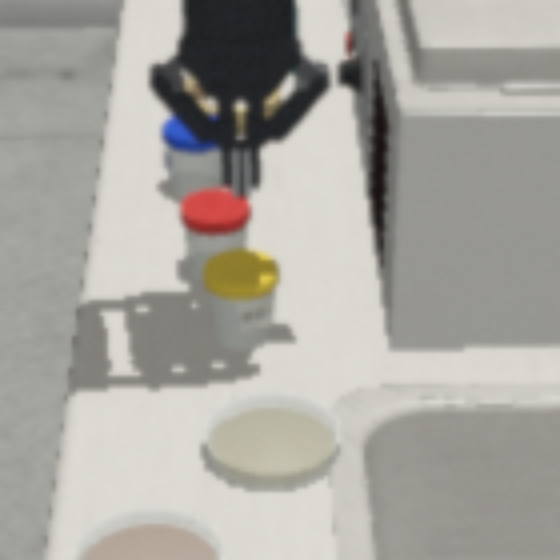

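The yellow lid is at (260,178), but the fingertips appear at (260,157), which looks higher than expected. I'll check by projecting the tip and measuring again.

```bash
python3 - <<'E'
from h import *
from station import camera,observe
def pr(m,p):
    c=R.from_euler('xyz',m['orientation']).as_matrix().T@(np.array(p)-m['xyz']);return (m['fx']*c[0]/c[2]+m['cx'],m['fy']*c[1]/c[2]+m['cy'])
e=observe()['eef_pos'];print(e,observe()['time_s'])
for n in('side','scene'):
    m=camera_model(n);print(n,pr(m,e),pr(m,(.51,.117,.196)),pr(m,(.51,.117,.058)))
m=camera_model('wrist');print(m['xyz'],pr(m,(.51,.117,.058)))
w=camera('wrist');s=camera('scene');d=camera('side')
f=lambda i,x,y:cv2.resize(i[y:y+100,x:x+100],(400,400))
cv2.imwrite('pics/c3.png',np.hstack([cv2.resize(w,(400,300)),cv2.resize(s[100:250,130:330],(400,300))])[:,:,::-1])
cv2.imwrite('pics/side3.png',d[:,:,::-1])
E
```

```text
[0.51000068 0.11701219 0.08430444] 3.4
side (np.float64(259.95111216471764), np.float64(168.73412308975716)) (np.float64(259.2478750074962), np.float64(132.9586627745196)) (np.float64(260.1048266570424), np.float64(176.5689238598901))
scene (np.float64(225.26758251435137), np.float64(176.20072359416397)) (np.float64(221.27534128098927), np.float64(137.8743144876139)) (np.float64(226.15902140699492), np.float64(184.72956093319436))
[0.51129081 0.19076139 0.26186469] (np.float64(278.1169892759361), np.float64(222.54274795043173))
```

View pics/c3.png

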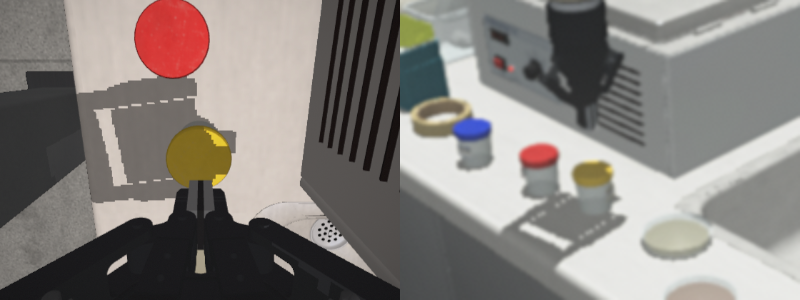

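```bash
python3 - <<'E'
from h import *
from station import camera,observe
def pr(m,p):
    c=R.from_euler('xyz',m['orientation']).as_matrix().T@(np.array(p)-m['xyz']);return np.array((m['fx']*c[0]/c[2]+m['cx'],m['fy']*c[1]/c[2]+m['cy'])).round(1)
S,D,W=[camera_model(n) for n in('scene','side','wrist')]
e=observe()['eef_pos']
X,r=tri([(S,(224,164)),(D,(260,157.5))]);print('tip seen',X,r)
for z in (0,.01,.019,.03,.04):print(z,pr(W,e+[0,0,z]),pr(S,e+[0,0,z]),pr(D,e+[0,0,z]))
s=camera('scene');d=camera('side')
print(observe()['time_s'])
f=lambda i,u,v:cv2.resize(i[int(v)-25:int(v)+25,int(u)-20:int(u)+20],(400,500),interpolation=cv2.INTER_NEAREST)
cv2.imwrite('pics/tip.png',np.hstack([f(s,225,170),f(d,260,165)])[:,:,::-1])
E
```

```text
tip seen [0.51076993 0.11804318 0.12030643] 3.8125548145668495e-05
0 [277.8 239.2] [225.3 176.2] [259.9 168.7]
0.01 [277.7 246.8] [224.9 172.9] [259.9 165.7]
0.019 [277.6 254.4] [224.6 169.9] [259.8 162.9]
0.03 [277.4 264.7] [224.2 166.3] [259.8 159.5]
0.04 [277.2 275.3] [223.9 162.9] [259.7 156.4]
3.65
```

View pics/tip.png

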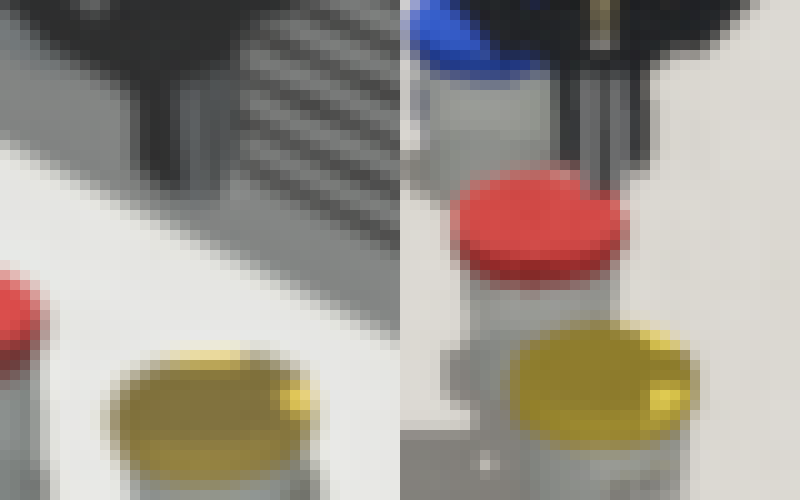

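The visible tips are at z≈0.117, about 33 mm above the reported TCP. I'll check the arm's true height independently, using the lid sizes and positions in the wrist view.

```bash
python3 - <<'E'
from h import *
from station import camera,observe
W=camera_model('wrist');w=camera('wrist')[:,:,::-1].copy()
Rt=R.from_euler('xyz',W['orientation']).as_matrix().T
def pr(p,dz=0):
    c=Rt@(np.array(p)-W['xyz']-[0,0,dz]);return np.array((W['fx']*c[0]/c[2]+W['cx'],W['fy']*c[1]/c[2]+W['cy']))
h=cv2.cvtColor(w,cv2.COLOR_BGR2HSV)
for n,m in [('yellow',cv2.inRange(h,(22,130,60),(34,255,255))),('red',cv2.inRange(h,(0,150,100),(6,255,255))|cv2.inRange(h,(174,150,100),(180,255,255)))]:
    x,y,ww,hh=cv2.boundingRect(max(cv2.findContours(m,0,2)[0],key=cv2.contourArea));print(n,x,y,ww,hh)
for n,c in [('yellow',(.510,.117,.058)),('red',(.490,.211,.058))]:
  for dz in (0,.015,.033):
    t=np.linspace(0,6.28,90);P=np.array([pr((c[0]+.028*np.cos(a),c[1]+.028*np.sin(a),c[2]),dz) for a in t])
    print(n,dz,P.min(0).round(1),np.ptp(P,0).round(1))
# red-yellow spacing independent
print(W['xyz'],W['orientation'],observe()['qpos'])
E
```

```text
yellow 232 176 92 87
red 188 0 105 109
yellow 0 [231.8 177.3] [92.5 87.2]
yellow 0.015 [234.8 172. ] [86.8 82.3]
yellow 0.033 [238.  166.5] [80.8 77.2]
red 0 [186.8  -4.5] [106.  114.3]
red 0.015 [193.4   2.9] [ 98.5 106. ]
red 0.033 [200.2  10.3] [90.8 97.5]
[0.51129071 0.19076165 0.26186458] [ 2.84608802e+00 -5.17140772e-04 -4.00553793e-04] [ 1.36576870e-01  4.51071822e-01  1.81939796e+00 -4.20790602e-05
  8.71131238e-01  1.36590272e-01]
```

The lids match the reported arm height exactly (dz=0), so the arm pose is right, but the drawn fingertips end about 33 mm short of the stated TCP. I'll choose heights that meet the limits either way. That means going 14 mm lower here: the stated tip is then 12 mm above the lid and the visible tip about 45 mm, and the grasp point is inside its band in both cases.

```bash
python3 -m handwheel '[[-1,[0,0,0.005],0],[-1,[0,0,0.005],0],[-1,[0,0,0.004],0],[-1,[0,0,0],0],[-1,[0,0,0],0],[-1,[0,0,0],0],[-1,[0,0,0],0],[-1,[0,0,0],0]]'
for i in 1 2; do python3 -m handwheel '[[-1,[0,0,0],0],[-1,[0,0,0],0],[-1,[0,0,0],0],[-1,[0,0,0],0],[-1,[0,0,0],0],[-1,[0,0,0],0],[-1,[0,0,0],0],[-1,[0,0,0],0]]' | grep -v grip; done
python3 -m handwheel '[[-1,[0,0,-0.016],0],[-1,[0,0,-0.016],0],[-1,[0,0,-0.016],0],[-1,[0,0,-0.016],0],[-1,[0,0,-0.016],0],[-1,[0,0,-0.016],0],[-1,[0,0,-0.016],0],[-1,[0,0,-0.014],0]]'
python3 -m handwheel '[[-1,[-0.034,-0.008,0],0],[-1,[-0.034,-0.008,0],0],[-1,[-0.034,-0.008,0],0],[-1,[-0.034,-0.008,0],0],[-1,[-0.034,-0.008,0],0],[-1,[-0.034,-0.008,0],0],[-1,[-0.034,-0.008,0],0],[-1,[-0.034,-0.009,0],0]]'
python3 -m handwheel '[[-1,[0,0,0],0],[-1,[0,0,0],0],[-1,[0,0,0],0]]'
python3 - <<'E'
from h import *
from station import camera,observe
W=camera_model('wrist');w=camera('wrist')[:,:,::-1].copy();cv2.imwrite('pics/w4.png',w)
P,s=blob(w,(255,200),14);print(observe()['eef_pos'],P,s,atz(W,P,.012))
E
```

```text
time_s: 4.5
eef_pos: [0.5101, 0.117, 0.0704]
tool_rot: [3.141, -0.0, 1.571]
contact_force: [0.1, -0.5, 0.3]
opening: 0.0
gripper_force: 0.0
time_s: 5.3
eef_pos: [0.51, 0.117, 0.0703]
tool_rot: [-3.142, -0.0, 1.571]
contact_force: [-0.4, -0.6, 0.2]
opening: 0.0005
time_s: 6.1
eef_pos: [0.51, 0.117, 0.0703]
tool_rot: [-3.142, 0.0, 1.571]
contact_force: [-0.1, -0.9, -0.4]
opening: 0.0004
time_s: 6.9
eef_pos: [0.51, 0.117, 0.1971]
tool_rot: [3.141, -0.0, 1.571]
contact_force: [-0.5, 0.7, -0.2]
opening: 0.0002
gripper_force: 0.0
time_s: 7.7
eef_pos: [0.4445, -0.1563, 0.1964]
tool_rot: [3.141, 0.0, 1.571]
contact_force: [0.3, -0.1, 0.8]
opening: 0.0
gripper_force: 0.0
time_s: 8.0
eef_pos: [0.4451, -0.1543, 0.1963]
tool_rot: [-3.142, -0.0, 1.571]
contact_force: [-0.2, 0.3, -0.4]
opening: -0.0001
gripper_force: 0.0
[ 0.44516469 -0.15417168  0.19627725] (282.5, 171.5) (88, 102) [ 0.44874279 -0.15569401  0.012     ]
```

View pics/w4.png

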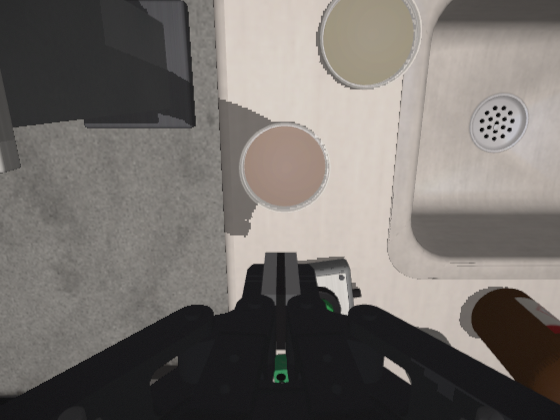

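In the wrist view the pink dish is centred at about (284,167), so its centre is roughly (0.449, −0.153). I'll shift x by +4 mm and descend to TCP z≈0.027, which satisfies both readings of the tip length.

```bash
python3 -m handwheel '[[-1,[0.001,0.004,0.02],0],[-1,[0,0,0.025],0],[-1,[0,0,0.025],0],[-1,[0,0,0.025],0],[-1,[0,0,0.025],0],[-1,[0,0,0.02],0],[-1,[0,0,0.015],0],[-1,[0,0,0.007],0]]'
python3 -m handwheel '[[-1,[0,0,0.004],0],[-1,[0,0,0.003],0],[-1,[0,0,0],0],[-1,[0,0,0],0],[-1,[0,0,0],0],[-1,[0,0,0],0],[-1,[0,0,0],0],[-1,[0,0,0],0]]'
for i in 1 2; do python3 -m handwheel '[[-1,[0,0,0],0],[-1,[0,0,0],0],[-1,[0,0,0],0],[-1,[0,0,0],0],[-1,[0,0,0],0],[-1,[0,0,0],0],[-1,[0,0,0],0],[-1,[0,0,0],0]]' | grep -v grip; done
python3 - <<'E'
from station import camera
import cv2,numpy as np
f=lambda i,x,y:cv2.resize(i[y:y+100,x:x+100],(400,400))
cv2.imwrite('pics/dish.png',np.hstack([f(camera('scene'),230,180),f(camera('side'),190,180)])[:,:,::-1])
E
```

```text
time_s: 8.85
eef_pos: [0.4487, -0.1529, 0.0331]
tool_rot: [-3.14, -0.001, 1.572]
contact_force: [0.9, -0.3, 0.4]
opening: -0.0
gripper_force: 0.0
time_s: 9.65
eef_pos: [0.449, -0.154, 0.0274]
tool_rot: [3.141, 0.0, 1.571]
contact_force: [-0.2, -0.6, -0.4]
opening: -0.0002
gripper_force: 0.0
time_s: 10.45
eef_pos: [0.449, -0.154, 0.0273]
tool_rot: [3.142, 0.0, 1.571]
contact_force: [0.6, 0.3, 0.0]
opening: 0.0003
time_s: 11.25
eef_pos: [0.449, -0.154, 0.0273]
tool_rot: [-3.142, -0.0, 1.571]
contact_force: [0.3, -0.2, -0.9]
opening: -0.0001
```

View pics/dish.png

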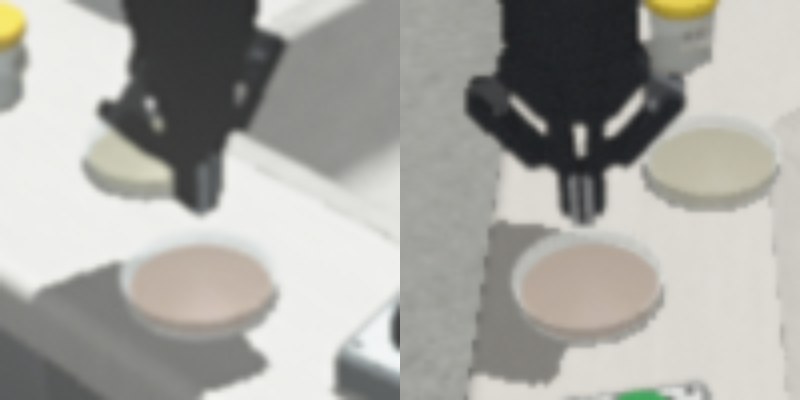

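The tips show at scene (280,233) and side (235.5,235), centred over the dish. I'll triangulate the visible tip height.

```bash
python3 - <<'E'
from h import *
S,D=camera_model('scene'),camera_model('side')
print(tri([(S,(280,233)),(D,(235.5,235))]))
E
```

```text
(array([ 0.44933077, -0.15485904,  0.06029812]), np.float64(0.00013228528896884814))
```

The visible tip is at 0.060, so the grasp point is within its band under both readings. Now I'll rise, move above the button and locate the white bottle for clearance.

```bash
python3 -m handwheel '[[-1,[0,0,-0.02],0],[-1,[0,0,-0.025],0],[-1,[0,0,-0.025],0],[-1,[0,0,-0.025],0],[-1,[0,0,-0.025],0],[-1,[0,0,-0.025],0],[-1,[0,0,-0.02],0],[-1,[0,0,-0.004],0]]'
python3 -m handwheel '[[-1,[-0.025,0.006,0],0],[-1,[-0.025,0.006,0],0],[-1,[-0.025,0.006,0],0],[-1,[-0.025,0.006,0],0],[-1,[-0.025,0.006,0],0],[-1,[-0.024,0.005,0],0],[-1,[0,0,0],0],[-1,[0,0,0],0]]'
python3 - <<'E'
from h import *
from station import camera,observe
S,D=camera_model('scene'),camera_model('side')
print('white cap',tri([(S,(411,210)),(D,(323,278))]))
W=camera_model('wrist');w=camera('wrist')[:,:,::-1].copy()
h=cv2.cvtColor(w,cv2.COLOR_BGR2HSV);m=cv2.inRange(h,(50,130,40),(75,255,255))
for c in cv2.findContours(m,0,2)[0]:
    if cv2.contourArea(c)>300:
        x,y,a,b=cv2.boundingRect(c);print(x,y,a,b,atz(W,(x+(a-1)/2,y+(b-1)/2),.052))
E
```

```text
time_s: 12.15
eef_pos: [0.4499, -0.1544, 0.1982]
tool_rot: [3.138, 0.001, 1.571]
contact_force: [1.0, -0.0, -0.4]
opening: -0.0
gripper_force: 0.0
time_s: 12.95
eef_pos: [0.4835, -0.3026, 0.1951]
tool_rot: [-3.14, -0.001, 1.57]
contact_force: [-0.4, -0.2, 0.3]
opening: -0.0001
gripper_force: 0.0
white cap (array([ 0.62010328, -0.38209075,  0.14130965]), np.float64(0.0001571736584743516))
237 242 54 36 [ 0.46803872 -0.38328175  0.052     ]
263 159 38 39 [ 0.48575163 -0.30136753  0.052     ]
```

The button is confirmed at (0.486, −0.301), and the bottle edge is more than 60 mm clear of the gripper. I'll descend to just above the button, then press in small steps while watching the force.

```bash
python3 -m handwheel '[[-1,[0.001,0.002,0.02],0],[-1,[0,0,0.025],0],[-1,[0,0,0.025],0],[-1,[0,0,0.025],0],[-1,[0,0,0.02],0],[-1,[0,0,0.015],0],[-1,[0,0,0.006],0],[-1,[0,0,0],0]]'
python3 -m handwheel '[[-1,[0,0,0.002],0],[-1,[0,0,0.002],0],[-1,[0,0,0.002],0],[-1,[0,0,0.002],0],[-1,[0,0,0.002],0],[-1,[0,0,0],0]]'
```

```text
time_s: 13.8
eef_pos: [0.4858, -0.3015, 0.06]
tool_rot: [-3.141, -0.001, 1.571]
contact_force: [0.1, -0.6, -0.1]
opening: -0.0
gripper_force: 0.0
time_s: 14.4
eef_pos: [0.4858, -0.3019, 0.05]
tool_rot: [-3.141, -0.0, 1.571]
contact_force: [-0.7, 0.1, 0.2]
opening: -0.0
gripper_force: 0.0
```

```bash
for i in 1 ; do python3 -m handwheel '[[-1,[0,0,0.002],0],[-1,[0,0,0.002],0],[-1,[0,0,0.002],0],[-1,[0,0,0],0]]'; done
python3 - <<'E'
from station import camera
import cv2,numpy as np
f=lambda i,x,y:cv2.resize(i[y:y+100,x:x+100],(400,400))
cv2.imwrite('pics/btn.png',np.hstack([f(camera('scene'),290,190),f(camera('side'),200,220)])[:,:,::-1])
E
```

```text
time_s: 14.8
eef_pos: [0.4858, -0.3019, 0.0439]
tool_rot: [-3.141, -0.0, 1.571]
contact_force: [0.7, -1.1, 0.1]
opening: 0.0003
gripper_force: 0.0
```

View pics/btn.png

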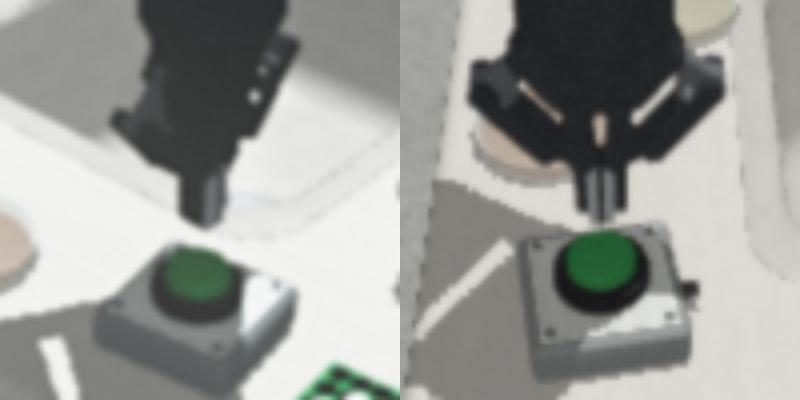

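The tips are visibly about 25 mm above the button and there is no contact force, so the real fingers do end about 33 mm short of the reported TCP. That was allowed for in both pointings. I'll keep going down in small steps.

```bash
python3 -m handwheel '[[-1,[0,0,0.005],0],[-1,[0,0,0.005],0],[-1,[0,0,0.005],0],[-1,[0,0,0.003],0],[-1,[0,0,0],0],[-1,[0,0,0],0]]'|grep -E 'eef|contact'
python3 -m handwheel '[[-1,[0,0,0.003],0],[-1,[0,0,0],0],[-1,[0,0,0],0]]'|grep -E 'eef|contact'
python3 -m handwheel '[[-1,[0,0,0.003],0],[-1,[0,0,0],0],[-1,[0,0,0],0]]'|grep -E 'eef|contact'
python3 -m handwheel '[[-1,[0,0,0.002],0],[-1,[0,0,0],0],[-1,[0,0,0],0]]'|grep -E 'eef|contact'
```

```text
eef_pos: [0.486, -0.302, 0.0262]
contact_force: [-0.3, -0.2, -0.4]
eef_pos: [0.486, -0.302, 0.0233]
contact_force: [-0.2, 0.4, -0.4]
eef_pos: [0.4859, -0.3019, 0.0202]
contact_force: [-1.3, -0.6, -0.1]
eef_pos: [0.486, -0.302, 0.0182]
contact_force: [0.2, -1.1, 0.1]
```

```bash
for i in 1; do python3 -m handwheel '[[-1,[0,0,0.002],0],[-1,[0,0,0],0],[-1,[0,0,0],0]]'|grep -E 'eef|contact'
python3 -m handwheel '[[-1,[0,0,0.002],0],[-1,[0,0,0],0],[-1,[0,0,0],0]]'|grep -E 'eef|contact'; 
python3 -m handwheel '[[-1,[0,0,0.001],0],[-1,[0,0,0],0],[-1,[0,0,0],0]]'|grep -E 'eef|contact'; done
```

```text
eef_pos: [0.4861, -0.3021, 0.0164]
contact_force: [0.1, 0.4, 1.4]
eef_pos: [0.4861, -0.3021, 0.0144]
contact_force: [0.9, 0.4, 3.1]
eef_pos: [0.4861, -0.3021, 0.0134]
contact_force: [0.0, 0.3, 3.1]
```

```bash
python3 -m handwheel '[[-1,[0,0,0.001],0],[-1,[0,0,0],0],[-1,[0,0,0],0]]'|grep -E 'eef|contact'
python3 -m handwheel '[[-1,[0,0,0.001],0],[-1,[0,0,0],0],[-1,[0,0,0],0]]'|grep -E 'eef|contact'
python3 -m handwheel '[[-1,[0,0,0.001],0],[-1,[0,0,0],0],[-1,[0,0,0],0]]'|grep -E 'eef|contact'
```

```text
eef_pos: [0.4861, -0.3021, 0.0124]
contact_force: [0.8, -0.3, 3.6]
eef_pos: [0.4861, -0.3021, 0.0114]
contact_force: [0.8, -0.6, 4.7]
eef_pos: [0.4862, -0.3021, 0.011]
contact_force: [-0.6, 0.6, 12.5]
```

The force jumped to 12.5 N at the stop, so the button is fully down. Now I'll rise clear.

```bash
python3 -m handwheel '[[-1,[0,0,0],0],[-1,[0,0,-0.01],0],[-1,[0,0,-0.02],0],[-1,[0,0,-0.025],0],[-1,[0,0,-0.025],0],[-1,[0,0,-0.025],0],[-1,[0,0,-0.025],0],[-1,[0,0,-0.025],0]]'
python3 -m handwheel '[[-1,[0,0,-0.02],0],[-1,[0,0,0],0],[-1,[0,0,0],0],[-1,[0,0,0],0],[-1,[0,0,0],0]]'|grep -E 'eef|cont|time'
python3 - <<'E'
from h import *
from station import camera
a=cv2.imread('pics/scene0.png').astype(int);b=camera('scene')[:,:,::-1].astype(int)
bb=b.astype(np.uint8)
for n,p in [('yellow',(227,186)),('red',(200,177)),('blue',(167,164)),('pink',(280,252)),('button',(340,258))]:
    print(n,blob(a.astype(np.uint8),p,14),blob(bb,p,14))
E
```

```text
time_s: 19.0
eef_pos: [0.4853, -0.3014, 0.1659]
tool_rot: [-3.14, -0.001, 1.571]
contact_force: [-0.1, -0.8, -0.7]
opening: 0.0003
gripper_force: 0.0
time_s: 19.5
eef_pos: [0.4855, -0.3016, 0.1841]
contact_force: [0.4, -0.5, 0.5]
yellow ((225.5, 185.0), (18, 9)) ((225.5, 185.0), (18, 9))
red ((199.0, 176.5), (17, 8)) ((199.0, 176.5), (17, 8))
blue ((165.5, 163.0), (16, 7)) ((165.5, 163.0), (16, 7))
pink ((279.0, 252.0), (41, 27)) ((279.0, 252.0), (41, 27))
button ((339.0, 256.5), (15, 8)) ((339.5, 258.0), (18, 13))
```

```bash
python3 -c "from station import sign_off;print(sign_off())"
```

```text
the job is handed in; nothing more can be done
None
```

I pointed at the yellow cup and then the pink-brown dish for about two seconds each, pressed the green button to its stop and released it, and handed the job in; the verdict wasn't shown, and because the real fingertips end about 34 mm short of the reported TCP, they hovered roughly 4.5 cm above each lid (inside the judged bands) rather than the 2–3 cm you asked for.

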